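# Find the foot whose glue has failed and show its tenon to the camera

## Robot

A 6-joint arm with a two-finger parallel gripper is mounted at the origin on a cart in front of the work surface, level with it; the furniture and walls round the work are solid. World frame = base frame: x ahead of the robot, y to its left, z up, the work surface at z = 0. Lengths are in m, angles in rad, forces in N, time in s.
With the tool pointing down it reaches from about 0.375 to 0.975 m from the base axis. Payload 3.8 kg.
Tool frame: the origin (TCP) lies midway between the tips of the shut fingers; the grasp point (between the pads) lies 19 mm behind it; x points along the fingers, y is the direction in which the jaws open and shut, and the axes are right-handed (so a half turn about x gives the same grasp; the last joint's range is limited). The gripper opens to 88 mm and grips with 3 to 60 N. Pads are 18 mm wide; open, the fingers measure 123 mm over their backs; the gripper's body (75 mm by 187 mm) begins 45 mm behind the grasp point.
Start: joints at [1.075, 0.264, 1.604, -0, 1.274, -0.037], TCP at [0.299, 0.605, 0.239] pointing down, gripper open.
Joint ranges: [-2.63, 2.63], [-0.94, 2.18], [0.31, 2.57], [-1.31, 4.45], [0, 2.66], [-2.55, 2.55]. Speed limits (rad/s): [2.57, 2.57, 3.14, 3.14, 3.14, 3.14].

## Interface

Orientations are given as a rotation vector (axis times angle).
In Python, from cell import manip, inverse_kinematics, cams, order gives the robot as it stands. Calls block until the motion is done:
- manip.move_pose(position, orientation): joint-space move of the TCP to a pose.
- manip.move_linear(position, rate=0.15, rot=None): straight line of the TCP; rot=None keeps the orientation; rate is the mean speed in m/s.
- manip.set_joints(angles): joint-space move.
- manip.set_gripper(opening, force=None): finger opening in m; force is the grip in N (None keeps the last); returns when the fingers have stopped.
- manip.dwell(seconds).
- inverse_kinematics(position, orientation): joint angles nearest the present ones, or None.
- manip.state(): the state.
- cams.capture(name): name is "side" or "top"; returns a dict with "image" (420x560x3 uint8, blue, green, red), "z_map" (420x560 float32, m along the optical axis (not along the pixel's ray), 0 where there is no reading), "intrinsics" (3x3 intrinsics, pixels), "position" and "orientation" of the camera in the world. Camera axes: x right, y down, z forward; pixel columns grow to the right and rows downward; lengths in m; the calibration is good to about 2 mm. A picture is of the moment at which its call begins.
A pose or a line that the arm cannot do raises manip.IKError and nothing moves.
- order.close_job(): hands the job in, once; it reports no verdict.
The state is a dict: "clock": time; "joint_pos": joint angles; "joint_velocities": joint speeds; "tau": joint torques, N m; "tool_pos": TCP position; "tcp_rot": TCP orientation; "contact_force": force on the tool from outside, world axes, zero at the start; "moment": the same for the moment, N m; "gripper_width": finger opening in m.
Only numpy, scipy, OpenCV 4.12 (cv2) and the standard library are available. Lean on these libraries where they do the work, as an engineer would, in place of code of your own. Each camera call takes 0.05 s, during which the arm holds its last target.

## Task

The glue has failed under one, or at most two, of the three turned feet still standing in the upturned clock-case base: try them one after another with a gentle straight pull, without straining a foot that holds. Draw a loose one out and show its tenon to the inspection camera: hold it in the air with the end of the tenon about 100 mm in front of the lens, centred on the lens axis and facing the lens squarely. Finish while still holding it there, with the other feet left in their sockets and the camera and everything else on the bench left alone.

Things in the scene. Friction and masses are not known exactly. Their poses are not given: they have to be found in the camera images.
- foot_1: turned mahogany foot, upside down in socket 1: a disc 40 mm across and 22 mm high rests on the board, above it a stem 24 mm across and 30 mm high (grip the stem; top 52 mm above the board), below it a pale grooved tenon, 16 mm across, 20 mm long, in the socket. 50 to 100 g. Origin: centre of the disc's underside; z along its axis from tenon to stem
- foot_2: turned mahogany foot, upside down in socket 2: a disc 40 mm across and 22 mm high rests on the board, above it a stem 24 mm across and 30 mm high (grip the stem; top 52 mm above the board), below it a pale grooved tenon, 16 mm across, 20 mm long, in the socket. 50 to 100 g. Origin: centre of the disc's underside; z along its axis from tenon to stem
- foot_3: turned mahogany foot, upside down in socket 3: a disc 40 mm across and 22 mm high rests on the board, above it a stem 24 mm across and 30 mm high (grip the stem; top 52 mm above the board), below it a pale grooved tenon, 16 mm across, 20 mm long, in the socket. 50 to 100 g. Origin: centre of the disc's underside; z along its axis from tenon to stem
- tenon_1 (a point): centre of the free end of foot 1's tenon, 20 mm below the foot's origin on its axis; same axes as the foot
- tenon_2 (a point): centre of the free end of foot 2's tenon, 20 mm below the foot's origin on its axis; same axes as the foot
- tenon_3 (a point): centre of the free end of foot 3's tenon, 20 mm below the foot's origin on its axis; same axes as the foot
- base: the work: square clock-case base of dark wood, bottom up, fixed on the bench, 176 x 176 mm (192 over its moulded edge), 28 mm high, four 18 mm sockets 106 mm apart in a square, one empty. Origin: centre of its underside; z up. A loose foot comes straight up with hardly more force than its weight; a glued one has 1 to 2 mm of play, then holds
- socket_1 (a point): mouth of socket 1, in which foot 1 stands: its centre, level with the board's upper face; same axes as the base
- socket_2 (a point): mouth of socket 2, in which foot 2 stands: its centre, level with the board's upper face; same axes as the base
- socket_3 (a point): mouth of socket 3, in which foot 3 stands: its centre, level with the board's upper face; same axes as the base
- camera_stand: inspection camera in a yoke on a round steel foot 88 mm across, fixed on the bench, about 110 mm high: grey head, black lens barrel, white ring light; it looks up and towards the robot. Origin: centre of its foot's underside; the head leans towards its own -x. Behind it a large dark panel leans at the left, off the bench: draw the arm in before swinging to the front
- lens (a point): centre of the front glass of the inspection camera's lens; z is the optical axis, pointing out of the lens to where the part is to be shown (up and leaning 20 to 35 degrees from vertical); x and y lie across the picture
- spare_foot: bystander: the fourth foot, already out, same size, standing on its stem end with the tenon up, 72 mm high in all. Origin: centre of its underside
- try_square: bystander: try square lying flat, rosewood stock and steel blade, 100 x 168 x 12 mm. Origin: centre of its underside
- chisel: bystander: bevel-edge chisel on the pine board at the back, with a beech handle, 246 mm long, 33 x 23 mm. Origin: centre of its underside
- glue_gauge: bystander: white plastic depth gauge standing on its foot, 37 x 54 x 75 mm. Origin: centre of its underside
- ogee_bracket: bystander: sawn mahogany bracket foot, 45 x 65 x 70 mm. Origin: centre of its underside
- brass_knob: bystander: brass knob on its back plate, 35 x 32 x 22 mm. Origin: centre of its underside
- fret_panel: bystander: pierced mahogany fretwork panel lying flat, 36 x 167 x 4 mm. Origin: centre of its underside
There are look-alikes about, which are no part of the job. Leave any green or pink look-alike of the foot_3 alone. Leave any turquoise look-alike of the foot_1 alone.

How it is judged:
By the outcome, as a careful person would: the job done as asked, in the order asked, and still so for the second after the job is handed in, while the arm keeps its last pose, push and grip.
It also fails if it takes over 54 s, if anything falls off the work surface, if the arm or the gripper's body presses on something with over 40 N, if the wrist force passes 120 N, or if a joint passes its speed limit or range.

## Working session

There is one attempt and no reset: what is moved stays moved. The work goes in short steps, each a Python script; the robot and the scene stay as the last script left them, time stands still between calls to the robot, and variables do not carry over. Pictures are saved under pics/ and viewed, and the job is handed in when it is done.

```bash
ls; mkdir -p pics; python3 - <<'E'
from cell import manip,cams
import cv2,numpy as np
for n in ["side","top"]:
    c=cams.capture(n); cv2.imwrite(f"pics/{n}0.png",c["image"]); np.savez(f"{n}0.npz",**c)
    print(n,c["intrinsics"].tolist(),c["position"],c["orientation"],(c["z_map"]>0).mean())
print(manip.state())
E
```

```text
pics
side [[437.5500993926445, 0.0, 277.6466960417019], [0.0, 437.5500993926445, 215.08017221926676], [0.0, 0.0, 1.0]] [ 0.26393197 -0.81665925  0.56318535] [-2.05267453  0.32431212 -0.21102823] 0.9752593537414966
top [[396.1230580020628, 0.0, 280.1319186406502], [0.0, 396.1230580020628, 211.81642060819627], [0.0, 0.0, 1.0]] [0.39301721 0.00852919 0.93386453] [-2.1184842   2.12064984 -0.18055752] 0.9960799319727891
{'clock': 0.1, 'joint_pos': array([ 1.07511168e+00,  2.64643135e-01,  1.60519763e+00, -1.44188300e-05,
        1.27369722e+00, -3.68915677e-02]), 'joint_velocities': array([ 0.0013194 , -0.00156578, -0.00403272, -0.00016407, -0.00033464,
       -0.0004836 ]), 'tau': array([ 7.09062406e-04, -5.03617966e+01, -3.58073759e+01,  7.31955981e-02,
        2.34191981e-02, -6.12536360e-05]), 'tool_pos': array([0.29863931, 0.60464846, 0.23755737]), 'tcp_rot': array([ 0.3582959 ,  1.54119243, -0.36127115]), 'contact_force': array([0.21648713, 0.31453301, 0.2254493 ]), 'moment': array([-0.07039388,  0.05151328, -0.00210367]), 'gripper_width': 0.08802287518934462}
```

View pics/side0.png

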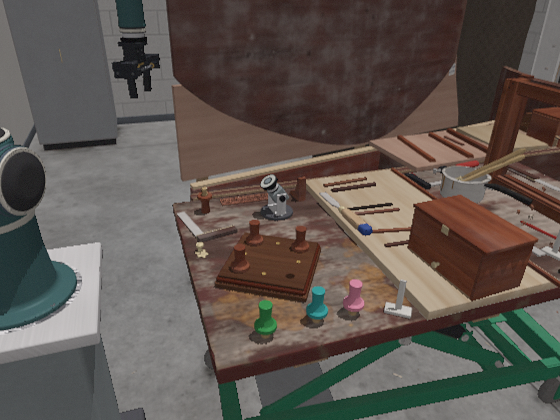

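View pics/top0.png

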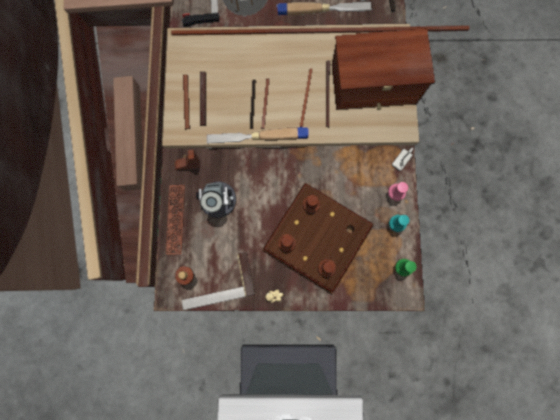

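The side view shows the base around (270,265) with three brown feet at (239,257), (254,232) and (300,238). The inspection camera is at (275,195), and the green, turquoise and pink look-alikes are along the front. In the top view the feet are at (312,202), (287,242) and (328,267), the empty socket at (350,229) and the lens near (211,200). I'll zoom in and measure.

```bash
cat > h.py <<'E'
import numpy as np,cv2
from scipy.spatial.transform import Rotation as R
def load(f): return dict(np.load(f))
def cloud(c):
    K=c["intrinsics"];z=c["z_map"].astype(float)
    v,u=np.mgrid[:z.shape[0],:z.shape[1]]
    p=np.stack([(u-K[0,2])/K[0,0]*z,(v-K[1,2])/K[1,1]*z,z],-1)
    return p@R.from_rotvec(c["orientation"]).as_matrix().T+c["position"]
def proj(c,P):
    q=(np.atleast_2d(P)-c["position"])@R.from_rotvec(c["orientation"]).as_matrix()
    q=q@c["intrinsics"].T; return q[:,:2]/q[:,2:]
def ray(c,u,v,h):
    d=R.from_rotvec(c["orientation"]).as_matrix()@np.linalg.solve(c["intrinsics"],[u,v,1.])
    return c["position"]+d*(h-c["position"][2])/d[2]
E
python3 - <<'E'
from h import *
t=load("top0.npz");s=load("side0.npz")
a=t["image"][170:310,160:380]; b=s["image"][160:310,180:330]
cv2.imwrite("pics/tz.png",cv2.resize(a,None,fx=3.6,fy=3.6,interpolation=cv2.INTER_CUBIC))
cv2.imwrite("pics/sz.png",cv2.resize(b,None,fx=4,fy=4,interpolation=cv2.INTER_CUBIC))
P=cloud(t)
for u,v in [(312,202),(287,242),(328,267),(350,229),(211,200),(213,205),(230,190),(300,170),(260,220),(200,290),(184,274),(320,225),(185,160),(300,135)]:
    print((u,v),P[v,u].round(4))
E
```

```text
(312, 202) [ 0.5729 -0.0503  0.0799]
(287, 242) [0.4849 0.0049 0.0778]
(328, 267) [ 0.431  -0.0822  0.0821]
(350, 229) [ 0.5239 -0.1448  0.0012]
(211, 200) [0.5725 0.1677 0.1053]
(213, 205) [0.5635 0.1649 0.0957]
(230, 190) [0.6036 0.1329 0.0674]
(300, 170) [ 0.6693 -0.0276  0.0013]
(260, 220) [ 0.5463  0.0691 -0.0013]
(200, 290) [ 0.3819  0.2068 -0.0006]
(184, 274) [0.4166 0.2271 0.0725]
(320, 225) [ 0.5294 -0.0715  0.0289]
(185, 160) [0.6904 0.2506 0.0183]
(300, 135) [ 0.7408 -0.0266  0.0486]
```

View pics/tz.png

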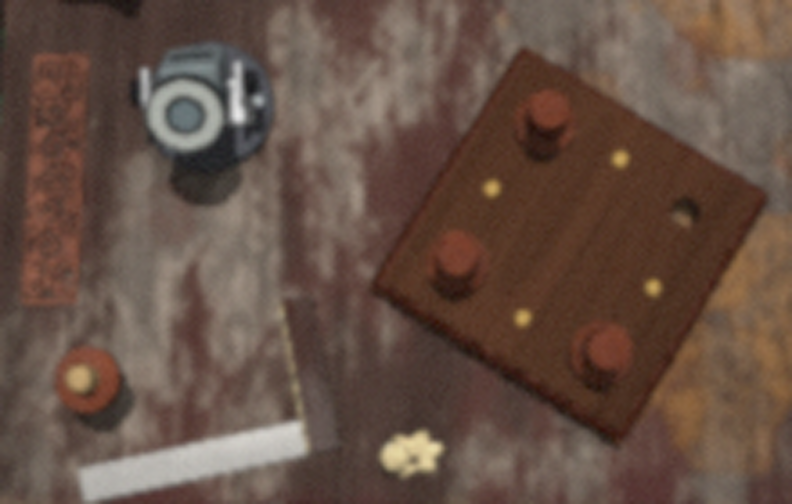

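View pics/sz.png

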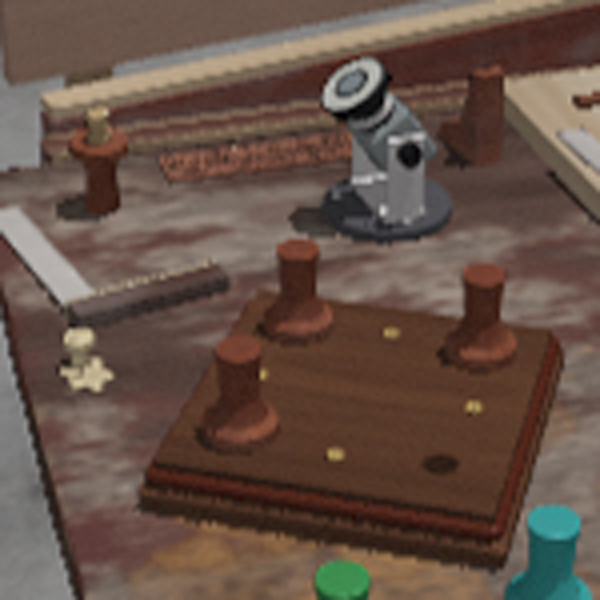

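```bash
python3 - <<'E'
from h import *
t=load("top0.npz");s=load("side0.npz")
np.set_printoptions(precision=4,suppress=True)
cl={}
for n,c,(u0,u1,v0,v1),cc in [("top",t,(192,238,178,225),(211.1,201.4)),("side",s,(255,300,170,225),(268,180.5))]:
    P=cloud(c); im=c["image"]
    v,u=np.mgrid[v0:v1,u0:u1]
    hsv=cv2.cvtColor(im,cv2.COLOR_BGR2HSV)[v0:v1,u0:u1].astype(int)
    rr=np.hypot(u-cc[0],v-cc[1])
    m=(hsv[...,2]>125)&(hsv[...,1]<60)&(rr<15)&(P[v0:v1,u0:u1,2]>.07)
    m=cv2.erode(m.astype(np.uint8),np.ones((2,2)))>0
    p=P[v0:v1,u0:u1][m]
    # robust plane
    w=np.ones(len(p),bool)
    for i in range(6):
        ctr=p[w].mean(0);N=np.linalg.svd(p[w]-ctr)[2][2];N*=np.sign(N[2]); d=(p-ctr)@N; w=abs(d)<max(.0015,1.5*d[w].std())
    print(n,m.sum(),w.sum(),ctr,N,"tilt",np.degrees(np.arccos(N[2])),"az",np.degrees(np.arctan2(N[1],N[0])),d[w].std())
    # mask ellipse
    mm=(m*255).astype(np.uint8); print("px range", np.where(m.any(0))[0][[0,-1]]+u0,np.where(m.any(1))[0][[0,-1]]+v0)
    print(hsv[int(cc[1])-v0,:,2]); 
    print((P[int(round(cc[1])),u0:u1,2]*1000).round(0))
    print((P[v0:v1,int(round(cc[0])),2]*1000).round(0))
    print("center",P[int(round(cc[1])),int(round(cc[0]))], ray(c,*cc,.105),ray(c,*cc,.1))
# base foot disc points z 2..20 mm near stand
E
```

```text
top 152 110 [0.5694 0.1687 0.0992] [-0.5491 -0.0489  0.8343] tilt 33.45200458153707 az -174.91457266802036 0.0008124291794184801
px range [202 221] [189 210]
[ 74  78  79  76  76  76  71  75  93 137 166 178 168 138  90  96 116 121
 121 119 119 120 114  96  97 135 167 172 166 133  90 110 176 220 224 188
 126  83  68  50  50  69  82  80 101 125]
[ -4.  -3.  -1.  -3.   0.  -0.  -1.  -1.   7. 101. 101. 104. 101. 100.
 101. 104. 103. 102. 101. 103. 103. 101. 102. 100. 100. 101. 101.  99.
 100. 100.  99.  16.  17.  16.  14.  15.  17.  26.  23.  10.  12.   9.
  13.  14.   5.  -1.]
[ -3.   1.  -2.  -1.  -1.  57.  59.  68.  69.  77.  79.  80. 108. 111.
 111. 111. 111. 111. 108. 108. 106. 105. 105. 103. 101.  98.  97.  95.
  96.  89.  91.  89.  87.  85.  11.  10.  13.  11.  -0.   2.   2.   3.
   0.   0.   0.   2.  -2.]
center [0.5708 0.1681 0.1032] [0.5695 0.1675 0.105 ] [0.5706 0.1684 0.1   ]
side 45 33 [0.5723 0.1643 0.1001] [-0.5541 -0.0792  0.8287] tilt 34.03897009169707 az -171.8625621149295 0.000814487655367292
px range [262 280] [176 188]
[ 73  73  72  71  72  69  65 155 181 109 100 130 131 131 131  90 104 175
 179 136  53  21  42  68  73  72  67  69  69  67  66  66  67  65  66  65
  82  98  97 100 102 108  58  60  67]
[-46. -49. -52. -52. -50. -50. -53.  95.  97.  97.  98.  99. 102. 100.
 102. 103. 104. 104. 106. 106. 108. 106. 103. -67. -69. -69. -72. -71.
 -74. -73. -75. -75. -74. -78. -76. -79. -80. -81. -84. -81. -83. -85.
  61.  64.  67.]
[-25. -26. -32. -34. -38. -42. 106. 104. 105. 103. 100. 101.  99.  97.
  97.  95.  94.  93.  91.  86.  77.  71.  65.  62.  59.  44.  41.  36.
  35.  32.  30.  25.  23.  19.  15.  15.  12.   9.  10.   9.  10.   9.
  11.  11.   8.   9.  10.   8.   6.   3.  -1.  -1.   1.  -0.  -1.]
center [0.5731 0.1708 0.1001] [0.5689 0.1575 0.105 ] [0.5723 0.1681 0.1   ]
```

```bash
cat > meas.py <<'E'
from h import *
np.set_printoptions(precision=4,suppress=True)
t=load("top0.npz");s=load("side0.npz")
# feet: stem tops
for n,c in (("top",t),("side",s)):
    P=cloud(c)
    for nm,(x,y) in {"A":(.573,-.05),"B":(.485,.005),"C":(.431,-.082)}.items():
        m=(np.hypot(P[...,0]-x,P[...,1]-y)<.03)&(P[...,2]>.074)&(P[...,2]<.09)
        if n=="top":
            v,u=np.where(m); print(n,nm,m.sum(),P[m].mean(0),"ray",ray(c,u.mean(),v.mean(),.08), "diam",np.ptp(P[m][:,:2],axis=0))
        else:
            v,u=np.where(m&(P[...,2]>.0765)); print(n,nm,len(u),P[v,u].mean(0),"ray",ray(c,u.mean(),v.mean(),.08))
    # lens disc
    if n=="top": w=(slice(178,225),slice(192,238))
    else: w=(slice(170,195),slice(255,285))
    q=P[w].reshape(-1,3); ctr=np.array([.571,.168,.101]);N=np.array([-.552,-.064,.83]);N/=np.linalg.norm(N)
    for i in range(8):
        d=(q-ctr)@N; r=np.linalg.norm(q-ctr-np.outer(d,N),axis=1)
        k=(abs(d)<.004)&(r<.024); p=q[k]; c0=p.mean(0)
        N=np.linalg.svd(p-c0)[2][2]; N*=np.sign(N[2]); ctr=c0
    print(n,"disc",k.sum(),ctr,N,"tilt",np.degrees(np.arccos(N[2])),"az",np.degrees(np.arctan2(N[1],N[0])),"sd",d[k].std(),"area r",r[k].max())
    # glass vs ring depth
    for a,b in ((0,.007),(.007,.012),(.012,.016),(.016,.02),(.02,.024)):
        kk=k&(r>=a)&(r<b); print("   ",a,b,kk.sum(),(d[kk].mean()*1000).round(2))
# stand foot circle
P=cloud(t); m=(np.hypot(P[...,0]-.59,P[...,1]-.15)<.07)&(P[...,2]>.006)&(P[...,2]<.13)
v,u=np.where(m); q=P[m]; 
cn=cv2.findContours(m.astype(np.uint8),cv2.RETR_EXTERNAL,cv2.CHAIN_APPROX_NONE)[0]; cn=max(cn,key=cv2.contourArea)[:,0]
pts=np.array([P[y,x] for x,y in cn]); low=pts[pts[:,2]<.03]; print(low)
A=np.c_[2*low[:,:2],np.ones(len(low))]; x=np.linalg.lstsq(A,(low[:,:2]**2).sum(1),rcond=None)[0]; print("circle",x[:2],np.sqrt(x[2]+x[0]**2+x[1]**2))
E
python3 meas.py
```

```text
top A 89 [ 0.5781 -0.0518  0.0802] ray [ 0.5782 -0.0518  0.08  ] diam [0.0219 0.0223]
top B 97 [0.4889 0.0047 0.0803] ray [0.489  0.0047 0.08  ] diam [0.0225 0.0217]
top C 102 [ 0.4322 -0.0847  0.0803] ray [ 0.4322 -0.0847  0.08  ] diam [0.0235 0.0219]
top disc 354 [0.5724 0.1674 0.1011] [-0.5396 -0.0515  0.8404] tilt 32.82107362321296 az -174.5515342239526 sd 0.0015019786505531556 area r 0.023927184859541272
    0 0.007 31 1.46
    0.007 0.012 62 0.58
    0.012 0.016 66 0.13
    0.016 0.02 90 -0.04
    0.02 0.024 105 -0.82
side A 56 [ 0.5769 -0.0529  0.0792] ray [ 0.5764 -0.0541  0.08  ]
side B 56 [0.4878 0.0031 0.0793] ray [0.4875 0.0018 0.08  ]
side C 72 [ 0.4315 -0.0872  0.0797] ray [ 0.4314 -0.0876  0.08  ]
side disc 153 [0.5704 0.1617 0.0985] [-0.5459 -0.1081  0.8308] tilt 33.81491691791161 az -168.80272541459715 sd 0.001544005484511462 area r 0.023796746064391337
    0 0.007 13 1.21
    0.007 0.012 27 0.71
    0.012 0.016 30 0.36
    0.016 0.02 46 -0.4
    0.02 0.024 37 -0.74
[[0.6397 0.1728 0.011 ]
 [0.6368 0.1749 0.0127]
 [0.6378 0.178  0.0087]
 [0.6382 0.1807 0.0074]
 [0.63
[... 1186 characters left out ...]
0.0137]
 [0.5935 0.1264 0.0078]
 [0.5953 0.1261 0.0107]
 [0.5979 0.1263 0.0098]
 [0.6004 0.1287 0.0099]
 [0.6023 0.1285 0.012 ]
 [0.6055 0.1289 0.009 ]
 [0.6082 0.1291 0.0078]
 [0.6106 0.1292 0.008 ]
 [0.6125 0.1313 0.0104]
 [0.6152 0.1315 0.0093]
 [0.6169 0.1335 0.0127]
 [0.6197 0.1337 0.0114]
 [0.6228 0.1365 0.0089]
 [0.6252 0.1389 0.0093]
 [0.628  0.1416 0.008 ]
 [0.6301 0.1439 0.0095]
 [0.6327 0.1464 0.0092]
 [0.6322 0.1485 0.0108]
 [0.6328 0.1513 0.0086]
 [0.6357 0.154  0.0072]
 [0.6382 0.1565 0.0073]
 [0.6383 0.159  0.0066]
 [0.6383 0.1614 0.007 ]
 [0.6377 0.1634 0.0092]
 [0.6371 0.1655 0.0114]
 [0.6408 0.1688 0.0067]
 [0.6403 0.1708 0.0089]]
circle [0.5966 0.1699] 0.042559871790736635
```

```bash
python3 - <<'E'
from h import *
t=load("top0.npz");s=load("side0.npz")
a=t["image"][185:222,192:236]; b=s["image"][168:224,252:302]
cv2.imwrite("pics/lz.png",np.hstack([cv2.resize(a,(440,370),interpolation=cv2.INTER_CUBIC),cv2.resize(b,(330,370),interpolation=cv2.INTER_CUBIC)]))
E
```

```text
(no output)
```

View pics/lz.png

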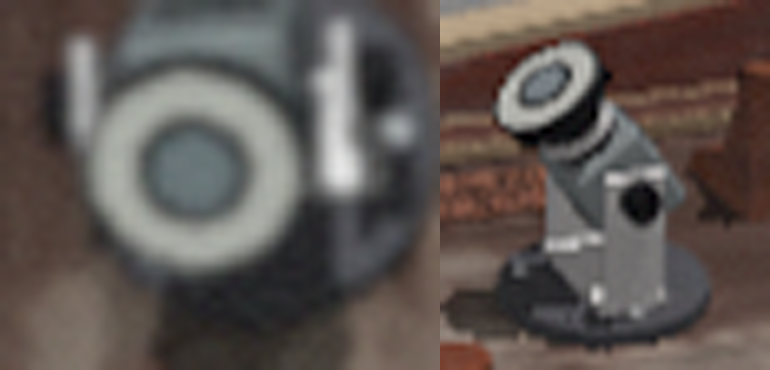

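```bash
cat >> h.py <<'E'
N=np.array([-np.sin(np.radians(33.5))*np.cos(np.radians(6)),-np.sin(np.radians(33.5))*np.sin(np.radians(6)),np.cos(np.radians(33.5))])
def rot(x,y):
    x=np.array(x,float);x/=np.linalg.norm(x); y=np.array(y,float); y-=x*(x@y); y/=np.linalg.norm(y)
    return R.from_matrix(np.stack([x,y,np.cross(x,y)],1)).as_rotvec()
def rotdown(a): return rot([0,0,-1],[np.cos(a),np.sin(a),0])
FEET={"A":(.5775,-.053),"B":(.4885,.0033),"C":(.432,-.086)}
def tri(*cr):
    A=np.zeros((3,3));b=np.zeros(3);res=[]
    for c,u,v in cr:
        d=R.from_rotvec(c["orientation"]).as_matrix()@np.linalg.solve(c["intrinsics"],[u,v,1.]);d/=np.linalg.norm(d)
        M=np.eye(3)-np.outer(d,d);A+=M;b+=M@c["position"];res.append(M)
    p=np.linalg.solve(A,b); return p,[np.linalg.norm(M@(p-c[0]["position"])) for M,c in zip(res,cr)]
E
python3 - <<'E'
from h import *
from cell import manip,inverse_kinematics as ik
np.set_printoptions(precision=3,suppress=True)
t=load("top0.npz");s=load("side0.npz")
print("lens",*tri((t,210.95,201.35),(s,267.5,180.4)))
st=manip.state();print(R.from_rotvec(st["tcp_rot"]).as_matrix())
f=lambda x:None if x is None else np.array(x)
a=np.arctan2(.605,.299)
print("in",f(ik([.42*np.cos(a),.42*np.sin(a),.3],st["tcp_rot"])))
for k,(x,y) in FEET.items():
    for g in (90,60,33,-57):
        print(k,g,f(ik([x,y,.054],rotdown(np.radians(g)))),f(ik([x,y,.054],rotdown(np.radians(g+180)))))
L=np.array([.571,.168,.101]); T=L+.1*N+.046*N
for g in (90,-90,60,-60,120,-120):
    r=rot(-N,[np.cos(np.radians(g)),np.sin(np.radians(g)),0]); print("show",g,T,f(ik(T,r)))
E
```

```text
lens [0.571 0.169 0.1  ] [np.float64(0.00021718563262247058), np.float64(0.0002171856326225183)]
[[-0.001  0.443  0.897]
 [-0.002  0.897 -0.443]
 [-1.    -0.002 -0.   ]]
in [ 1.053 -0.27   2.025 -0.     1.389 -0.059]
A 90 [-0.134  0.268  1.97  -0.     0.904 -1.705] [-0.134  0.268  1.97  -0.     0.904  1.436]
A 60 [-0.134  0.268  1.97  -0.     0.904 -1.182] [-0.134  0.268  1.97  -0.     0.904  1.96 ]
A 33 [-0.134  0.268  1.97  -0.     0.904 -0.71 ] [-0.134  0.268  1.97   0.     0.904  2.431]
A -57 [-0.134  0.268  1.97   0.     0.904  0.86 ] [-0.134  0.268  1.97  -0.     0.904 -2.281]
B 90 [-0.044  0.11   2.162 -0.     0.869 -1.615] [-0.044  0.11   2.162 -0.     0.869  1.527]
B 60 [-0.044  0.11   2.162 -0.     0.869 -1.091] [-0.044  0.11   2.162 -0.     0.869  2.05 ]
B 33 [-0.044  0.11   2.162 -0.     0.869 -0.62 ] [-0.044  0.11   2.162  0.     0.869  2.521]
B -57 [-0.044  0.11   2.162  0.     0.869  0.951] [-0.044  0.11   2.162 -0.     0.869 -2.191]
C 90 [-0.253  0.021  2.258  0.     0.862 -1.824] [-0.253  0.021  2.258 -0.     0.862  1.318]
C 60 [-0.253  0.021  2.258 -0.     0.862 -1.3  ] [-0.253  0.021  2.258 -0.     0.862  1.841]
C 33 [-0.253  0.021  2.258 -0.     0.862 -0.829] [-0.253  0.021  2.258  0.     0.862  2.313]
C -57 [-0.253  0.021  2.258  0.     0.862  0.742] [-0.253  0.021  2.258 -0.     0.862 -2.4  ]
show 90 [0.491 0.16  0.223] [ 0.357 -0.374  2.345 -0.241  0.614 -1.073]
show -90 [0.491 0.16  0.223] [ 0.357 -0.374  2.345 -0.241  0.614  2.068]
show 60 [0.491 0.16  0.223] [ 0.357 -0.374  2.345 -0.241  0.614 -0.616]
show -60 [0.491 0.16  0.223] [ 0.357 -0.374  2.345 -0.241  0.614  1.625]
show 120 [0.491 0.16  0.223] [ 0.357 -0.374  2.345 -0.241  0.614 -1.516]
show -120 [0.491 0.16  0.223] [ 0.357 -0.374  2.345 -0.241  0.614  2.526]
```

```bash
python3 - <<'E'
from h import *
from cell import manip,cams
np.set_printoptions(precision=3,suppress=True)
st=manip.state();a=np.arctan2(.605,.299)
manip.move_pose([.42*np.cos(a),.42*np.sin(a),.3],st["tcp_rot"]); print(manip.state()["clock"])
x,y=FEET["B"]
manip.move_pose([x,y,.14],rotdown(np.radians(13))); print(manip.state()["clock"])
manip.set_gripper(.046,12); 
st=manip.state();print(st["clock"],st["tool_pos"],st["contact_force"],st["gripper_width"])
for n in ["side","top"]:
    c=cams.capture(n); cv2.imwrite(f"pics/{n}1.png",c["image"]); np.savez(f"{n}1.npz",**c)
s=cams.capture("side"); cv2.imwrite("pics/s1z.png",cv2.resize(s["image"][180:310,190:340],(750,600)[0:2] if 0 else (690,598),interpolation=cv2.INTER_CUBIC))
E
```

```text
1.125
2.9667
3.725 [0.488 0.003 0.14 ] [ 0.06   1.04  -0.719] 0.04583574663822032
```

View pics/s1z.png

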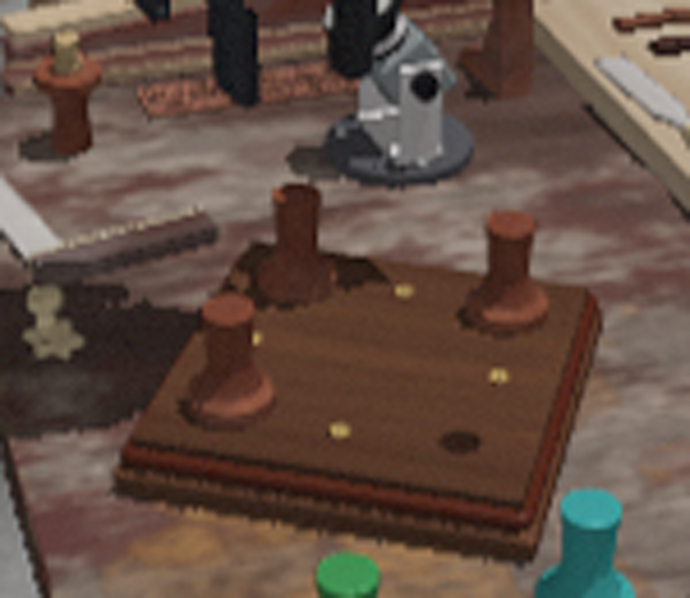

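The fingers, at crop (235,50) and (350,40), stand clear above foot B at (297,240). I'll descend, grip lightly and pull in small steps with a force stop.

```bash
cat >> h.py <<'E'
def avgf(manip,n=4):
    F=[]
    for _ in range(n): manip.dwell(.02);F.append(manip.state()["contact_force"])
    return np.mean(F,0)
def test(manip,key,grip=14,zg=.0545,lim=5.):
    x,y=FEET[key]
    p=manip.state()["tool_pos"]
    manip.move_linear([x,y,zg],.1)
    f0=avgf(manip); 
    manip.set_gripper(0.0,grip); f1=avgf(manip); st=manip.state()
    print(key,"t",st["clock"],"pos",st["tool_pos"],"w",st["gripper_width"],"f0",f0,"after grip",f1-f0)
    z=zg
    while z<zg+.0055:
        z+=.0005; manip.move_linear([x,y,z],.01); f=avgf(manip,2)-f1; st=manip.state()
        print("  dz",round((z-zg)*1e3,2),"act",((st["tool_pos"][2]-zg)*1e3).round(2),f.round(2),"w",round(st["gripper_width"],4))
        if abs(f[2])>lim or np.linalg.norm(f)>lim+3: print("holds"); return False,zg
    return True,z
E
python3 - <<'E'
from h import *
from cell import manip
np.set_printoptions(precision=3,suppress=True)
print(test(manip,"B"),manip.state()["clock"])
E
```

```text
B t 5.475 pos [0.489 0.003 0.055] w 0.023642436516731678 f0 [0.056 0.154 0.379] after grip [ 0.03  -0.172  2.033]
  dz 0.5 act 0.39 [ 0.64 -0.47 -1.08] w 0.0242
  dz 1.0 act 0.8 [-0.3  -0.09 -2.94] w 0.0241
  dz 1.5 act 1.49 [-0.04  0.11 -2.64] w 0.024
  dz 2.0 act 2.04 [ 0.01 -0.06 -3.29] w 0.0238
  dz 2.5 act 2.51 [-0.    0.14 -3.01] w 0.0236
  dz 3.0 act 3.03 [ 0.27 -0.07 -3.74] w 0.0244
  dz 3.5 act 3.54 [-0.18 -0.   -3.15] w 0.024
  dz 4.0 act 4.03 [-0.47 -0.38 -3.19] w 0.0237
  dz 4.5 act 4.54 [ 0.09 -0.15 -3.35] w 0.0237
  dz 5.0 act 5.04 [-0.12  0.09 -3.29] w 0.0238
  dz 5.5 act 5.53 [ 0.03  0.24 -3.27] w 0.0241
(True, 0.060000000000000005) 8.5917
```

Foot B rises 5.5 mm with a net load of about 1.3 N, which is no more than its weight, so it is loose. I'll firm up the grip, lift it out and look.

```bash
python3 - <<'E'
from h import *
from cell import manip,cams
np.set_printoptions(precision=3,suppress=True)
x,y=FEET["B"]
manip.set_gripper(0.0,30)
for z in (.065,.072,.085):
    manip.move_linear([x,y,z],.04); print(z,manip.state()["contact_force"])
    if manip.state()["contact_force"][2]<-8: raise SystemExit("force")
manip.move_linear([x,y,.16],.12)
st=manip.state();print(st["clock"],st["tool_pos"],st["contact_force"],st["gripper_width"],R.from_rotvec(st["tcp_rot"]).as_matrix())
for n in ["side","top"]:
    c=cams.capture(n); cv2.imwrite(f"pics/{n}2.png",c["image"]); np.savez(f"{n}2.npz",**c)
s=load("side2.npz"); cv2.imwrite("pics/s2z.png",cv2.resize(s["image"][160:310,180:330],(600,600),interpolation=cv2.INTER_CUBIC))
E
```

```text
0.065 [ 0.448 -0.163 -1.587]
0.072 [ 0.016 -0.017 -0.864]
0.085 [ 0.256  1.399 -0.503]
10.6583 [0.488 0.003 0.159] [-0.759 -0.041 -0.749] 0.023458742417570087 [[-0.001  0.974  0.225]
 [ 0.     0.225 -0.974]
 [-1.    -0.001 -0.   ]]
```

View pics/s2z.png

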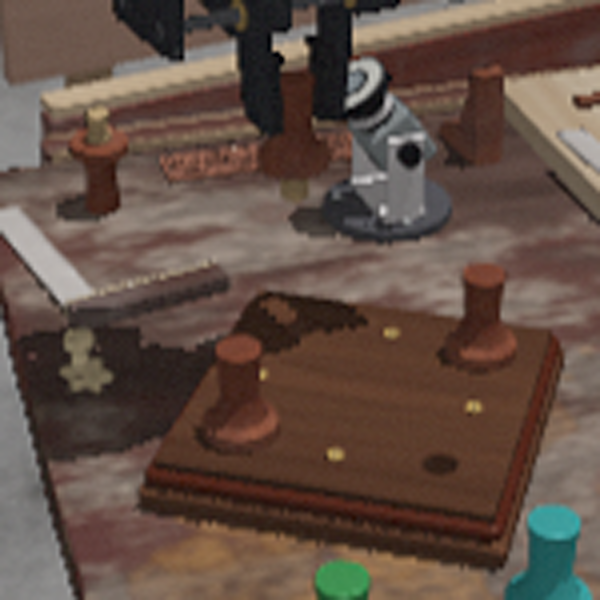

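View pics/top2.png

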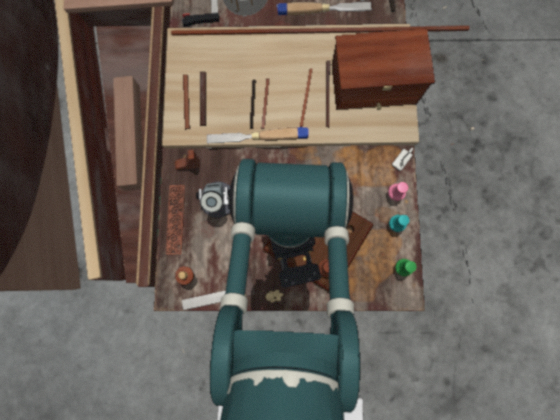

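```bash
python3 - <<'E'
from h import *
from cell import manip,inverse_kinematics as ik
np.set_printoptions(precision=4,suppress=True)
s=load("side2.npz");t=load("top2.npz")
Pt=cloud(t)
for u,v in [(292,195),(240,195),(340,195),(238,270),(290,370)]: print((u,v),Pt[v,u])
Ps=cloud(s)
g=manip.state()["tool_pos"]
print("tip pred px",proj(s,[[g[0],g[1],g[2]-.0465],[g[0],g[1],g[2]-.0265],[g[0],g[1],g[2]-.0045]]))
v,u=np.mgrid[140:225,235:275]; im=s["image"][140:225,235:275]; p=Ps[140:225,235:275]
near=(np.hypot(p[...,0]-g[0],p[...,1]-g[1])<.035)
hs=cv2.cvtColor(im,cv2.COLOR_BGR2HSV)
bodym=near&(p[...,2]<.158)&(hs[...,2]>35)
for r in range(30,85):
    k=np.where(bodym[r])[0]
    if len(k): print(140+r,235+k[0],235+k[-1],"mid",235+(k[0]+k[-1])/2,"z",p[r,k,2].min().round(3),hs[r,int(k.mean())])
E
```

```text
(292, 195) [0.4835 0.0016 0.539 ]
(240, 195) [0.4829 0.0544 0.5426]
(340, 195) [ 0.4822 -0.0466  0.5442]
(238, 270) [0.4072 0.0538 0.5526]
(290, 370) [0.3329 0.0054 0.6326]
tip pred px [[253.4987 209.4849]
 [253.3797 201.3565]
 [253.2459 192.2237]]
192 254 257 mid 255.5 z 0.156 [  7 142  63]
193 251 258 mid 254.5 z 0.152 [  6 143  66]
194 248 258 mid 253.0 z 0.151 [  9 139  64]
195 247 260 mid 253.5 z 0.142 [  6 129  69]
196 246 261 mid 253.5 z 0.14 [  5 135  70]
197 244 261 mid 252.5 z 0.141 [  7 140  71]
198 244 262 mid 253.0 z 0.139 [  7 145  74]
199 244 262 mid 253.0 z 0.139 [  6 132  77]
200 244 262 mid 253.0 z 0.137 [  6 124  74]
201 244 262 mid 253.0 z 0.134 [  7 126  69]
202 245 261 mid 253.0 z 0.135 [  5 126  71]
203 246 260 mid 253.0 z 0.134 [  7 124  68]
204 247 258 mid 252.5 z 0.132 [  8 117  70]
205 251 256 mid 253.5 z 0.12 [ 15 100  92]
206 250 256 mid 253.0 z 0.12 [17 99 98]
207 250 256 mid 253.0 z 0.119 [17 99 95]
208 250 256 mid 253.0 z 0.116 [ 19 106 103]
209 250 256 mid 253.0 z 0.114 [ 18 101 104]
210 251 255 mid 253.0 z 0.112 [ 15  80 111]
```

Foot B is out and hanging plumb. The predicted tenon-end pixel is (253.5,209.5) and the measured one is about (253,209.5), while the other two feet are still in their sockets. Next is the showing pose, approached from further out along the lens axis.

```bash
python3 - <<'E'
from h import *
from cell import manip,cams
np.set_printoptions(precision=4,suppress=True)
L=np.array([.571,.1685,.1005]); g=np.radians(60)
r=rot(-N,[np.cos(g),np.sin(g),0])
manip.set_gripper(0.0,40)
manip.move_linear([.4885,.0033,.22],.12)
manip.move_pose(L+N*(.1465+.04),r); print(manip.state()["clock"])
manip.move_linear(L+N*.1465,.05); manip.dwell(.3)
st=manip.state();print(st["clock"],st["tool_pos"],L+N*.1465,st["contact_force"],st["gripper_width"],R.from_rotvec(st["tcp_rot"]).as_matrix()[:,0],-N)
for n in ["side","top"]:
    c=cams.capture(n); cv2.imwrite(f"pics/{n}3.png",c["image"]); np.savez(f"{n}3.npz",**c)
s=load("side3.npz"); cv2.imwrite("pics/s3z.png",cv2.resize(s["image"][110:230,190:310],(600,600),interpolation=cv2.INTER_CUBIC))
E
```

```text
12.3083
13.5583 [0.4906 0.1602 0.2231] [0.4906 0.16   0.2227] [-0.2801  1.0112 -1.9088] 0.022954555158610584 [ 0.5495  0.058  -0.8335] [ 0.5489  0.0577 -0.8339]
```

View pics/s3z.png

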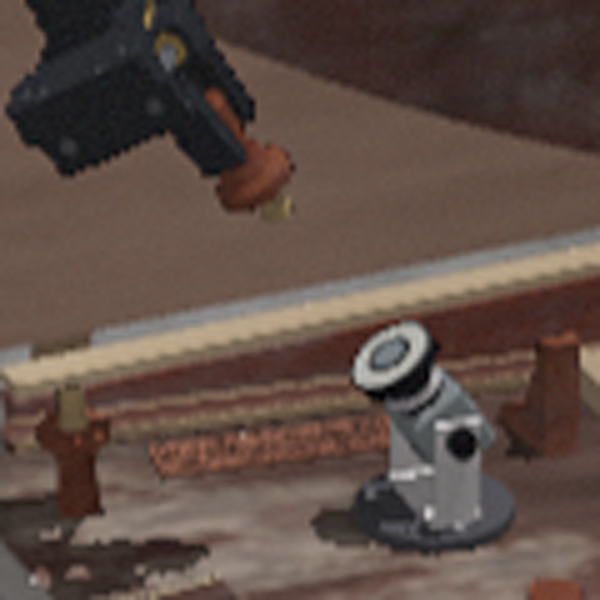

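View pics/top3.png

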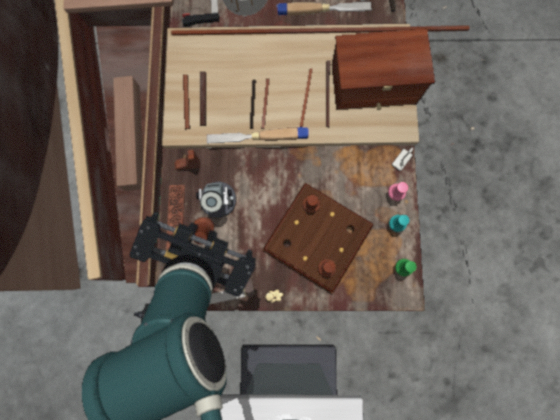

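```bash
python3 - <<'E'
from h import *
from cell import manip
np.set_printoptions(precision=4,suppress=True)
s=load("side3.npz");t=load("top3.npz")
L=np.array([.571,.1685,.1005]); E=L+.1*N
st=manip.state();X=R.from_rotvec(st["tcp_rot"]).as_matrix(); g=st["tool_pos"]
e=g+X[:,0]*.0465; print("kin tenon",e,"target",E)
# overlays: predicted outline circles at tenon end, tenon root, disc bottom/top, stem top
def circ(c,r): 
    a=np.linspace(0,2*np.pi,40); return c+r*(np.outer(np.cos(a),X[:,1])+np.outer(np.sin(a),X[:,2]))
for n,c,(u0,v0,w) in (("side",s,(215,115,60)),("top",t,(175,190,60))):
    sc=10; im=cv2.resize(c["image"][v0:v0+w,u0:u0+w],(w*sc,w*sc),interpolation=cv2.INTER_CUBIC)
    raw=im.copy()
    for h,r,col in ((-.02,.008,(0,255,0)),(0,.008,(0,255,0)),(0,.02,(255,255,0)),(.022,.02,(255,255,0)),(.052,.012,(255,0,255))):
        q=proj(c,circ(g+X[:,0]*(.0265-h),r)); q=((q-[u0,v0]+.5)*sc-.5).astype(np.int32)
        cv2.polylines(im,[q],True,col,1)
    cv2.imwrite(f"pics/ov_{n}3.png",im)
    print(n,"pred tenon px",proj(c,e))
E
```

```text
kin tenon [0.5161 0.1628 0.1841] target [0.5161 0.1627 0.1839]
side pred tenon px [[246.7688 152.4865]]
top pred tenon px [[205.0432 219.9982]]
```

View pics/ov_side3.png

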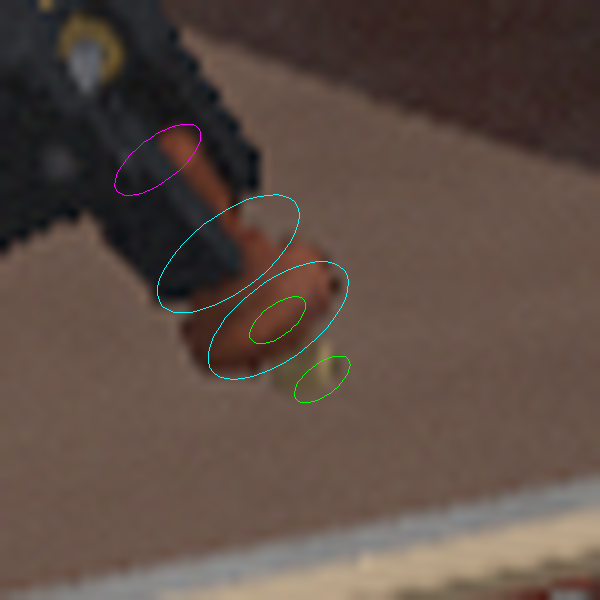

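View pics/ov_top3.png

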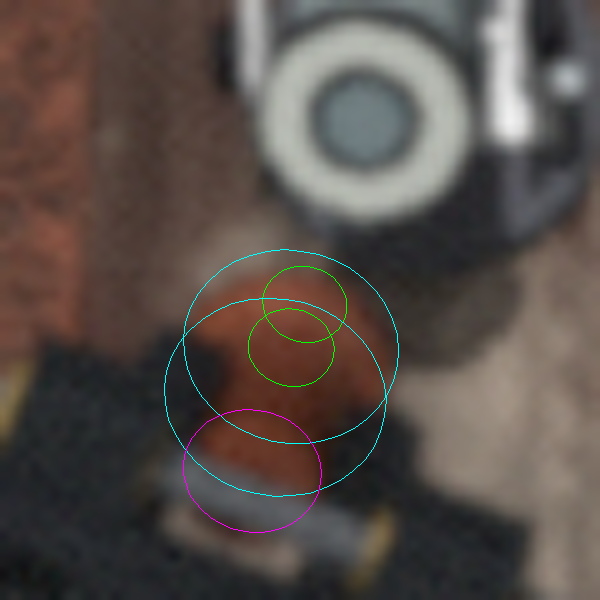

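```bash
python3 - <<'E'
from h import *
s=load("side3.npz");t=load("top3.npz")
out=[]
for c,(u0,v0,w) in ((s,(225,120,40)),(t,(180,200,40))):
    im=c["image"][v0:v0+w,u0:u0+w].astype(float); im=np.clip(im*1.7-20,0,255).astype(np.uint8)
    out.append(cv2.resize(im,(400,400),interpolation=cv2.INTER_NEAREST))
    z=c["z_map"][v0:v0+w,u0:u0+w].copy(); z0=z[20,22]; d=np.clip((z-z0)*1000*2+128,0,255).astype(np.uint8)
    print(z0)
    out.append(cv2.applyColorMap(cv2.resize(d,(400,400),interpolation=cv2.INTER_NEAREST),cv2.COLORMAP_JET))
im=np.vstack([np.hstack(out[:2]),np.hstack(out[2:])]); cv2.imwrite("pics/e3.png",cv2.resize(im,(600,600)))
E
```

```text
1.4589725
0.7249167
```

View pics/e3.png

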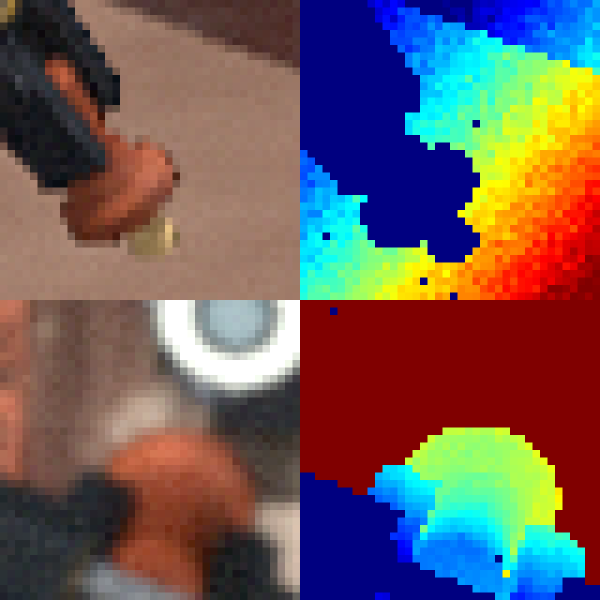

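```bash
cat > ana.py <<'E'
from h import *
import sys
np.set_printoptions(precision=2,suppress=True)
def foot_pts(c,g,X,lo=-.03,hi=.024):
    P=cloud(c); o=g+X[:,0]*.0265
    q=(P-o); h=-(q@X[:,0]); a=q@X[:,1]; b=q@X[:,2]
    hs=cv2.cvtColor(c["image"],cv2.COLOR_BGR2HSV).astype(int)
    m=(h>lo)&(h<hi)&(np.hypot(a,b)<.033)&(hs[...,1]>70)&(hs[...,2]>45)&(c["z_map"]>0)
    return m,np.stack([a[m],b[m],h[m]],1)*1000
if __name__=="__main__":
    from cell import manip
    st=manip.state();X=R.from_rotvec(st["tcp_rot"]).as_matrix(); g=st["tool_pos"]
    for n in ("side","top"):
        c=load(f"{n}{sys.argv[1]}.npz"); m,p=foot_pts(c,g,X); print(n,len(p))
        vd=R.from_rotvec(c["orientation"]).as_matrix()[:,2]; print("view dir in (y,z,axis):",vd@X[:,1],vd@X[:,2],-vd@X[:,0])
        for h in range(-26,24,4):
            k=(p[:,2]>=h)&(p[:,2]<h+4)
            if k.sum()>3:
                w=p[k]; line=f"h {h:4d} n {k.sum():3d} y[{w[:,0].min():6.1f},{w[:,0].max():6.1f}] z[{w[:,1].min():6.1f},{w[:,1].max():6.1f}] mean {w.mean(0)}"
                if k.sum()>8:
                    A=np.c_[2*w[:,:2],np.ones(k.sum())];x=np.linalg.lstsq(A,(w[:,:2]**2).sum(1),rcond=None)[0]; line+=f" circ {x[:2]} r {np.sqrt(max(0,x[2]+x[0]**2+x[1]**2)):.1f}"
                print(line)
E
python3 ana.py 3
```

```text
side 174
view dir in (y,z,axis): 0.7027213236577922 -0.376398032667919 -0.6037443683218595
h  -18 n  10 y[  -8.6,  -3.9] z[  -7.6,   4.8] mean [ -6.52  -0.43 -15.61] circ [-3.9  -1.33] r 5.0
h  -14 n  13 y[ -10.4,   3.3] z[  -8.8,   4.5] mean [ -3.92  -1.03 -11.85] circ [-3.27 -1.84] r 5.6
h   -2 n   7 y[ -20.7,   1.5] z[  -3.5,  17.1] mean [-10.98   8.09   0.64]
h    2 n  28 y[ -22.2,   7.4] z[ -19.4,  17.5] mean [-13.93   2.52   4.11] circ [-2.09 -1.87] r 18.8
h    6 n  35 y[ -22.3,  19.2] z[ -21.5,  16.1] mean [-12.04   1.36   8.17] circ [-0.7  -2.36] r 18.7
h   10 n  36 y[ -19.6,   5.8] z[ -19.6,  17.8] mean [-9.63  2.85 11.47] circ [-2.86 -0.77] r 14.5
h   14 n  23 y[ -16.8,   0.2] z[ -12.4,  12.0] mean [-9.99  2.71 15.86] circ [-4.91 -0.42] r 10.1
h   18 n  13 y[ -14.6,   2.6] z[ -10.5,   9.5] mean [-8.14  2.2  19.57] circ [-3.44 -1.32] r 9.9
top 189
view dir in (y,z,axis): -0.2079417439893467 -0.3311646076124053 -0.92037505060252
h    2 n  19 y[ -18.5,  18.9] z[   1.5,  18.2] mean [ 1.82 12.65  3.94] circ [-0.77 -2.44] r 19.8
h    6 n  44 y[ -19.1,  16.7] z[   2.4,  18.1] mean [ 0.14 11.69  8.47] circ [-0.68  1.13] r 16.3
h   10 n  63 y[ -18.6,  17.4] z[   2.0,  18.3] mean [-0.43 10.1  11.44] circ [-0.91  0.64] r 14.1
h   14 n  23 y[ -12.9,   9.5] z[  -0.3,  12.0] mean [-1.83  8.01 16.  ] circ [-1.26 -0.4 ] r 11.5
h   18 n  25 y[ -12.1,   9.8] z[  -6.4,  11.5] mean [-1.45  6.07 19.75] circ [-0.79 -0.94] r 10.9
h   22 n  13 y[ -10.1,   9.4] z[  -1.1,   8.7] mean [ 0.38  5.74 22.98] circ [-0.95 -1.82] r 10.2
```

```bash
python3 - <<'E'
from h import *
from cell import manip
s=load("side3.npz"); st=manip.state();X=R.from_rotvec(st["tcp_rot"]).as_matrix(); g=st["tool_pos"]
hs=cv2.cvtColor(s["image"],cv2.COLOR_BGR2HSV).astype(int)
fg=s["z_map"]<1.56
for v in range(138,158):
    print(v," ".join(f"{hs[v,u,0]:3d}/{hs[v,u,2]:3d}" if fg[v,u] else "   .   " for u in range(232,252)))
e=g+X[:,0]*.0465
def pj(h,a,b): return proj(s,g+X[:,0]*(.0265-h/1e3)+X[:,1]*a/1e3+X[:,2]*b/1e3)[0].round(2)
print("end pred 0,0",pj(-20,0,0),"y-1",pj(-20,-1,0),"z-2",pj(-20,0,-2),"h+2",pj(-18,0,0))
a=np.linspace(0,2*np.pi,60)
q=np.array([pj(-20,8*np.cos(i),8*np.sin(i)) for i in a]); q2=np.array([pj(-8,8*np.cos(i),8*np.sin(i)) for i in a])
print("pred end ellipse extents u",q[:,0].min(),q[:,0].max(),"v",q[:,1].min(),q[:,1].max())
for v in (150,151,152,153,154):
    allq=cv2.convexHull(np.vstack([q,q2]).astype(np.float32))[:,0]
    xs=[]
    for (x1,y1),(x2,y2) in zip(allq,np.roll(allq,-1,0)):
        if (y1-v)*(y2-v)<=0 and y1!=y2: xs.append(x1+(v-y1)/(y2-y1)*(x2-x1))
    print("pred row",v,np.round([min(xs),max(xs)],1) if xs else None)
E
```

```text
138  90/ 27 120/ 28 105/ 28 108/ 43 110/ 47 175/ 48   6/ 81   6/ 94   6/ 94   7/107   9/107  10/ 93   9/103  12/105  11/106   9/107  10/103  11/105  10/106   8/105
139 138/ 28  60/ 26 105/ 27 128/ 29 110/ 41 103/ 45   4/ 49   6/ 85   7/103   7/111   8/107   7/ 94   8/115   7/114  10/101   9/108   7/108  10/108  10/106  11/106
140 120/ 32 113/ 31 105/ 25 110/ 33 105/ 32 120/ 45 100/ 42   6/ 74   7/101   7/105   6/111   7/117   7/129   8/129   8/116   8/ 89   8/105   9/106  10/104  10/106
141 120/ 29 120/ 24 129/ 30 120/ 30 110/ 27 111/ 35 103/ 43   3/ 69   6/ 93   7/104   6/109   8/115   7/125   8/125   8/133   7/ 90  10/101   9/106   8/107   9/105
142 120/ 30 130/ 34 120/ 30 110/ 31 107/ 34   0/ 35   8/ 36   5/ 71   6/ 93   7/102   7/110   8/114   7/128   8/127   8/127   7/119   9/ 93  11/104  10/105  11/105
143 105/ 31  99/ 26 120/ 28   9/ 33   0/ 34   6/ 57   6/ 70   8/ 88   5/ 94   5/ 98   8/107   8/123   7/126   7/128   7/115   7/112   8/ 57  10/102   9/108   9/108
144 107/ 23 105/ 20   8/ 45   7/ 58   5/ 60   9/ 74   8/ 83   8/ 89   8/ 91   8/ 93   6/108   7/119   6/120   7/120 
[... 1760 characters left out ...]
107  10/106  10/108  10/109  10/107   8/109  10/107   9/109   9/110  10/109  11/107   8/107
156  11/109  10/111   9/109  10/111  11/110  11/109   9/109  10/109  10/106   9/109  10/107   9/106  11/106  10/107  10/105   9/108   9/109  11/107  10/108  10/107
157  10/109  10/110   9/110  10/110  10/109  10/108  11/107  12/106  10/107  11/105   9/108  10/107  10/105  11/107   9/107  11/108   9/108  10/105   9/107  10/106
end pred 0,0 [246.77 152.49] y-1 [246.73 152.74] z-2 [246.08 152.79] h+2 [246.33 151.9 ]
pred end ellipse extents u 243.99 249.56 v 150.15 154.84
pred row 150 [241.4 249. ]
pred row 151 [241.5 249.6]
pred row 152 [242.3 249.3]
pred row 153 [243.  248.6]
pred row 154 [243.8 247.4]
```

```bash
python3 - <<'E'
from h import *
np.set_printoptions(precision=4,suppress=True)
def ring(c,w,cc):
    P=cloud(c)[w]; hs=cv2.cvtColor(c["image"],cv2.COLOR_BGR2HSV)[w].astype(int)
    v,u=np.mgrid[w]; m=(hs[...,2]>120)&(hs[...,1]<60)&(np.hypot(u-cc[0],v-cc[1])<13)
    p=P[m]; L=np.array([.571,.1685,.1]); d=(p-L)@N; q=p[abs(d)<.006]
    return q
W={"top":((slice(180,225),slice(192,226)),(211,201.4)),"side":((slice(168,195),slice(255,285)),(267.5,180.4))}
for n,fs in (("top",(0,1,2,3)),("side",(0,3))):
    ps=np.vstack([ring(load(f"{n}{i}.npz"),*W[n]) for i in fs]); k=np.ones(len(ps),bool)
    for i in range(6):
        c0=ps[k].mean(0);Nn=np.linalg.svd(ps[k]-c0)[2][2];Nn*=np.sign(Nn[2]);d=(ps-c0)@Nn;k=abs(d)<.0022
    r=np.linalg.norm(ps-c0-np.outer(d,Nn),axis=1)
    print(n,len(ps),k.sum(),c0,"tilt",np.degrees(np.arccos(Nn[2])),"az",np.degrees(np.arctan2(Nn[1],Nn[0])),d[k].std(),"L dist from plane",(np.array([.571,.1685,.1])-c0)@Nn, np.percentile(r,[2,98]))
E
```

```text
top 968 841 [0.5709 0.1686 0.1003] tilt 33.70478978789328 az -175.91029155112955 0.001063187518140086 L dist from plane -0.00029163444275194164 [0.0027 0.0227]
side 183 168 [0.5709 0.1677 0.0998] tilt 33.28620505047705 az -175.88074441675508 0.0010409987652858837 L dist from plane 0.00012106678193104599 [0.0026 0.0229]
```

Pooled over the frames, the two cameras agree on the lens axis: tilt 33.5°, azimuth −175.9°, lens at (0.571, 0.168, 0.100). The side view puts the tenon end about 1 px (3 mm) from where I predicted, and the top view shows the foot about 2 mm off along tool z. I'll correct both the axis and the offset.

```bash
python3 - <<'E'
from h import *
from cell import manip,cams
np.set_printoptions(precision=4,suppress=True)
ti,az=np.radians(33.5),np.radians(4.1)
n=np.array([-np.sin(ti)*np.cos(az),-np.sin(ti)*np.sin(az),np.cos(ti)]); L=np.array([.5709,.1683,.1002])
r=rot(-n,[.5,np.sin(np.pi/3),0]); M=R.from_rotvec(r).as_matrix()
T=L+.1*n-M@np.array([.046,-.0007,-.0022])
manip.move_linear(T,.02,rot=r); manip.dwell(.4)
st=manip.state();X=R.from_rotvec(st["tcp_rot"]).as_matrix();print(st["clock"],(st["tool_pos"]-T)*1e3,"ang err deg",np.degrees(np.arccos(min(1,-X[:,0]@n))),st["contact_force"],st["gripper_width"])
for k in ["side","top"]:
    c=cams.capture(k); cv2.imwrite(f"pics/{k}4.png",c["image"]); np.savez(f"{k}4.npz",**c)
    if k=="side":
        print("target px",proj(c,L+.1*n)); hs=cv2.cvtColor(c["image"],cv2.COLOR_BGR2HSV).astype(int)
        for v in range(146,157): print(v," ".join(f"{hs[v,u,0]:3d}/{hs[v,u,2]:3d}" for u in range(239,253)))
        a=np.linspace(0,2*np.pi,80)
        def ci(h): return np.array([proj(c,L+(.1+h)*n+.008*(np.cos(i)*X[:,1]+np.sin(i)*X[:,2]))[0] for i in a])
        hull=cv2.convexHull(np.vstack([ci(0),ci(.012)]).astype(np.float32))[:,0]
        for v in (150,151,152,153,154):
            xs=[x1+(v-y1)/(y2-y1)*(x2-x1) for (x1,y1),(x2,y2) in zip(hull,np.roll(hull,-1,0)) if (y1-v)*(y2-v)<=0 and y1!=y2]
            print("want row",v,np.round([min(xs),max(xs)],1) if xs else None)
E
python3 ana.py 4
python3 - <<'E'
from h import *
s=load("side4.npz");cv2.imwrite("pics/s4z.png",cv2.resize(s["image"][110:310,190:390],(600,600),interpolation=cv2.INTER_CUBIC))
E
```

```text
14.35 [-0.0245 -0.1063 -0.0288] ang err deg 0.0009828062089417679 [-0.9563 -0.0264 -1.1048] 0.023202731674519486
target px [[246.4928 152.4945]]
146   8/ 85   8/ 94   8/112   7/117   7/108   8/ 95   7/ 85   7/ 80   8/ 96  10/107  11/107  11/108  10/107  11/107
147   7/ 97   8/105   7/108   8/101   7/ 87   7/ 83   7/ 80  10/ 96  11/108  10/108  11/107  10/109  10/109  11/109
148   6/101   6/ 96   7/ 97   8/ 74   7/ 76   8/ 77   8/ 74  15/114  15/130  11/112  11/110  11/110  11/108   9/108
149   8/ 87   6/ 74   6/ 67   8/ 65   8/ 74   8/ 73  15/ 81  17/107  19/148  16/134  11/112   9/107  10/111  10/109
150   4/ 69   6/ 64   7/ 67   7/ 65  13/ 80  16/ 84  17/ 93  17/ 93  18/139  19/149  12/116   9/108  11/109  11/108
151  10/ 60   9/ 86   9/ 90  14/ 56  19/ 89  17/ 98  19/ 95  17/ 92  18/123  18/143  12/116   9/108  10/110  10/108
152   8/ 84   9/108  10/114  10/ 85  19/ 90  17/ 97  18/ 95  18/ 98  17/113  16/128  12/111  12/107  10/107   9/107
153  10/113  11/110  10/107  10/108  14/ 99  17/ 91  17/ 94  18/ 99  15/105   9/108   8/108  11/106  10/107  10/107
154  11/111   9/107  10/109
[... 1369 characters left out ...]
 [-8.63  1.96 19.95] circ [-4.39 -0.74] r 9.6
top 190
view dir in (y,z,axis): -0.19206692194149214 -0.34000909139676744 -0.920599867077693
h    2 n  18 y[ -19.7,  19.1] z[   0.1,  17.6] mean [-0.24 10.9   4.32] circ [-0.75 -2.63] r 20.0
h    6 n  48 y[ -18.5,  17.5] z[   2.6,  18.4] mean [-1.07 12.14  8.4 ] circ [-0.67  0.76] r 16.0
h   10 n  65 y[ -19.2,  16.8] z[ -16.3,  17.0] mean [-0.19  9.15 11.62] circ [-0.45 -0.58] r 15.1
h   14 n  21 y[ -13.2,  10.4] z[   3.1,  11.5] mean [-1.35  7.87 16.03] circ [-0.78 -0.97] r 11.6
h   18 n  28 y[ -12.9,  10.2] z[  -6.4,  10.2] mean [ 0.06  5.43 19.85] circ [-0.62 -1.83] r 11.2
h   22 n   7 y[ -10.2,   8.4] z[   2.0,   8.1] mean [ 0.42  5.56 23.05]
```

View pics/s4z.png

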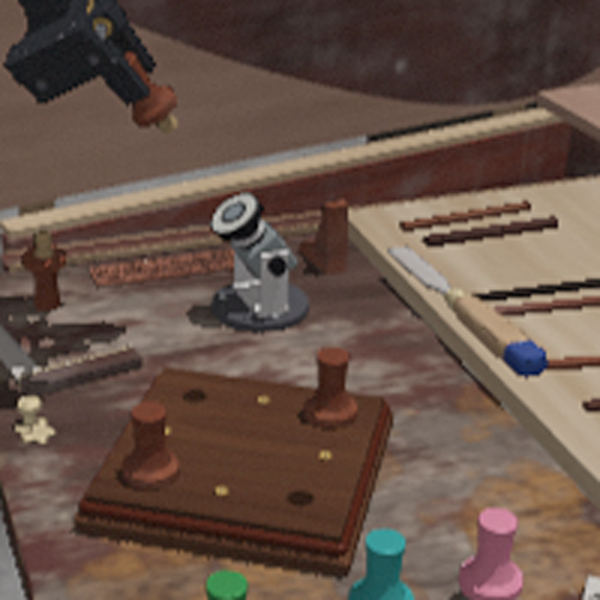

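In the side view the tenon edges (rows 150–154, columns 242–248.6) match the wanted outline to about 0.5 px. Both other feet are still seated and nothing else has moved, so I'm handing the job in.

```bash
python3 - <<'E'
from cell import manip,order
st=manip.state(); print(st["clock"],st["tool_pos"],st["gripper_width"],abs(st["joint_velocities"]).max())
print(order.close_job())
E
```

```text
14.45 [0.49242619 0.16211547 0.22318606] 0.023405574548099165 0.001970795347423746
the job is handed in; nothing more can be done
None
```

The job is handed in at 14.5 s of the 54 s allowed, with the loose foot held in front of the inspection camera.

**The pull:** I tried one foot, the one at about (0.489, 0.004). It rose freely at about 1.3 N, hardly more than its weight, so it was loose. I drew it straight out and did not touch the other two.

**The showing pose:** The tenon end is about 100 mm along the lens axis, with the foot axis aligned to it. I took the lens at (0.571, 0.168, 0.100), tilted 33.5° at azimuth −175.9°. After averaging several frames, the top and side cameras agreed on that tilt to about 0.4°.

**Last checks:**
- **First attempt was off:** the foot sat about 2 mm off-centre in the jaws, which put the tenon end about 3 mm from where it should be. I corrected for that, and refined the axis azimuth by about 2°.
- **After the correction:** the tenon outline in the side view matches the wanted outline to about 0.5 px (1.5 mm). It may be about 1 mm too far from the lens.
- **Grip:** the arm was at rest with the foot held at 40 N and no unusual force on the wrist.
- **Rest of the bench:** the last side picture shows the other two feet in their sockets, and I saw nothing moved.

**Less certain:**
- **Foot tilt:** I could only judge the foot's own tilt in the jaws to about 1 or 2° from the depth data.
- **Disagreement:** the side camera's depth points put the foot 1 to 2 mm further off along the jaw direction than the top camera did.

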